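Refill the printer's carbon filter column

TASK

Refill the print-chamber filter: lift the white canister by its handle off the filter column's deck and stand it upright on the black rubber pad, then drop yellow filter discs flat through the hole in the deck into the clear tube, one on another, until the top of the stack lies within the orange band around the tube. Put the discs left over in the green tray and, when the tube is filled, set the canister back upright on the deck, centred over the hole. Leave the other things on the table where they are.

Things in the scene. Friction and masses are not known exactly. Their poses are not given: they have to be found in the camera images.
- column: filter column, fixed upright: steel base plate 124 x 124 x 10, a clear tube (inner diameter 70, its floor 10 above the table), four corner rods, and an aluminium deck 124 x 124, its top 152 above the table. Origin on the tube's axis at table height; z up. n stacked discs reach 10 + 24 n above the table. The tube is empty at the start.
- hole (a point): centre of the round hole through the deck (diameter 68, 3 mm chamfer), at the deck's top, on the tube's axis. A disc let go in the hole falls freely down the tube; the fingers do not fit into the hole beside a disc, so hold the disc by its upper half.
- band: orange band around the tube, 30 tall, outer diameter 86, fixed; its height differs from start to start. Origin on the tube's axis at its lower edge: the band runs from there to 30 above. Some number of discs (2, 3 or 4) always makes a stack whose top is at least 3 mm inside its edges; where two numbers end in the band, either is right.
- canister: white canister with a blue stripe, diameter 96, body 76 tall, about 0.4 kg. Origin at the centre of the underside, z up. Starts on the deck over the hole. Its black bail handle: a bar 14 x 14 in section, 78 long along the canister's y, 35 free below the bar and 66 between its two uprights.
- handle (a point): middle of the canister's handle bar, on the canister's axis, 118 above its underside; axes as the canister's.
- pad: parking pad, black rubber, 140 x 140 x 4, fixed. Origin at the centre of its underside.
- tray: green open tray for spare discs, 140 along its x, 190 along its y, walls 36 tall and 4 thick, floor 4 thick, fixed. Origin at the centre of its underside. Spares may lie on one another.
- mat: thin blue mat 330 (x) x 220 (y), flat on the table; the discs start on it. Origin at its centre, at table height.
- disc1: filter disc, yellow rim with dark faces, diameter 60, thickness 24, about 70 g. Origin at the disc's centre (12 above the face it lies on), z along its axis; either face may be up. May be absent. Starts flat on the blue mat.
- disc2: filter disc, yellow rim with dark faces, diameter 60, thickness 24, about 70 g. Origin at the disc's centre (12 above the face it lies on), z along its axis; either face may be up. May be absent. Starts flat on the blue mat.
- disc3: filter disc, yellow rim with dark faces, diameter 60, thickness 24, about 70 g. Origin at the disc's centre (12 above the face it lies on), z along its axis; either face may be up. May be absent. Starts flat on the blue mat.
- disc4: filter disc, yellow rim with dark faces, diameter 60, thickness 24, about 70 g. Origin at the disc's centre (12 above the face it lies on), z along its axis; either face may be up. May be absent. Starts flat on the blue mat.
- disc5: filter disc, yellow rim with dark faces, diameter 60, thickness 24, about 70 g. Origin at the disc's centre (12 above the face it lies on), z along its axis; either face may be up. May be absent. Starts flat on the blue mat.
- disc6: filter disc, yellow rim with dark faces, diameter 60, thickness 24, about 70 g. Origin at the disc's centre (12 above the face it lies on), z along its axis; either face may be up. May be absent. Starts flat on the blue mat.
- scraper: bystander: scraper 140 long lying flat on the table, along its x, handle to -x; origin at the middle of its underside.
- jar: bystander: small jar, diameter 56, 85 tall; origin under its centre.
- wrench: bystander: wrench 130 long lying flat, along its x; origin at the middle of its underside.
- spray: bystander: bottle, diameter 56, 150 tall; origin under its centre.

How it is judged:
By the outcome, as a careful person would: the job done as asked, in the order asked, and still so for the second after the job is handed in, with the robot touching nothing.
Of disc1, disc2, disc3, disc4, disc5, disc6 only 4 to 6 are there at a start; the rules pass over those that are not, and their reading is None.
At some moment in a run one of canister, disc1, disc2, disc3, disc4, disc5, disc6 may be knocked a few centimetres aside while the robot is not near it.
It also fails if it takes over 210 s, if anything falls off the work surface, if the arm or the gripper's body presses on something with over 40 N, if the wrist force passes 120 N, or if a joint passes its speed limit or range.

ROBOT

A 7-joint arm with a two-finger parallel gripper is mounted at the origin on the work surface. World frame = base frame: x ahead of the robot, y to its left, z up, the work surface at z = 0. Lengths are in m, angles in degrees, forces in N, time in s.
With the tool pointing down it reaches from about 0.425 to 0.875 m from the base axis. Payload 4.7 kg.
Tool frame: the origin (TCP) lies at the very end of the fingers, on their centre line; the grasp point (between the pads) lies 19 mm behind it (env.grasp_offset is the distance from the TCP to the grasp point, in m); z points along the fingers, y is the line along which they close (so a half turn about z gives the same grasp; the last joint's range is limited). The gripper opens to 87 mm and grips with 3 to 60 N. Pads are 19 mm wide; open, the fingers measure 117 mm over their backs; the gripper's body (75 mm by 190 mm) begins 51 mm behind the grasp point.
Start: joints at [76.725, 18.392, -4.016, 83.108, 1.295, 78.541, -3.26], TCP at [0.158, -0.63, 0.223] pointing down, gripper open.
Joint ranges: [-163.93, 163.93], [-17.29, 119.83], [-79.2, 71.16], [3.27, 140.29], [-89.18, 269.18], [5.43, 117.66], [-154.24, 154.24]. Speed limits (degrees/s): [147.25, 147.25, 180, 180, 180, 180, 180].

INTERFACE

Orientations are given as [roll, pitch, yaw] about the fixed x, y, z axes, in that order (R = Rz(yaw) Ry(pitch) Rx(roll)).
In Python, from cell import env gives the robot as it stands. The module is installed in compiled form; this text tells all that it offers.
- The arm moves only by the tool drive_tool, never from a script. Its argument "moves" is one flat list of numbers, 5 for each row, row after row: the shift along the tool's x, y, z in units of 40 mm (1.0 is 40 mm), then the turn about the tool's z in units of 10 degrees (1.0 is 10 degrees), then the finger opening in mm, from 0 to 87. A call has 1 to 5 rows; each row is the pose to reach, as a shift and turn from the pose commanded when the call began, along the tool's axes at that moment; what a row does not reach only later rows make up. A row lasts 1/8 s, in which the tool goes at most 62.5 mm and 10.7 degrees, less where a joint would pass 70% of its speed; a pose out of reach is approached as far as the arm can. A call with a gripper value outside its range is refused whole. The fingers move at their own pace and stop on an object; "squeeze" is the grip in N (left out, the last holds). Time passes only in rows, so rows that repeat a pose let the fingers close. It gives the time, the measured TCP pose, the force, the opening and the grip force at its end, in the units of the state.
- env.get_obs(): the state, without advancing time (a new reading comes with each control period).
- env.read_camera(name): name is "side" or "top" or "wrist"; returns (picture, depth): 420x560x3 uint8, red, green, blue; 420x560 float32, m along the optical axis (not along the pixel's ray), 0 where there is no reading.
- env.camera_model(name): a dict with "K" (3x3 intrinsics, pixels), "k1" (the pictures are not rectified: a ray, as slopes to the right and down, at radius r is drawn at 1 + k1 r^2 times it, then the intrinsics apply), "rvec" (rotation vector, rad) and "tvec" (3), from world to camera coordinates, as OpenCV has them; the wrist camera has in their place "tool_from_camera" (4x4, takes a point from camera to tool coordinates, whose origin is the TCP and whose axes are the flange's). Camera axes: x right, y down, z forward; pixel columns grow to the right and rows downward; lengths in m; the calibration is good to about 2 mm. A picture is of the moment at which its call begins: read the wrist's pose just before it. camera_model takes no time and is no camera call.
- env.sign_off(): hands the job in; it is judged then, once.
The state is a dict: "time_s": time; "qpos": joint angles; "joint_velocities": joint speeds; "effort": joint torques, N m; "tool_pos": TCP position; "tool_rot": TCP orientation; "force": force on the tool from outside, world axes, zero at the start; "wrist_torque": the same for the moment, N m; "grip_width": finger opening in m; "grasp_force": force on a finger pad.
Only numpy, scipy, OpenCV 4.12 (cv2) and the standard library are available. Lean on these libraries where they do the work, as an engineer would, in place of code of your own. Each camera call takes 0.05 s, during which the arm holds its last target. There are 200 camera calls.

## Working session

There is one attempt and no reset: what is moved stays moved. The work goes in short steps, Python scripts to look and compute and a tool call to move; the robot and the scene stay as the last step left them, time stands still between calls to the robot, and variables do not carry over. Pictures are saved under pics/ and viewed, at most 14 in all, crops included, and the job is handed in when it is done.

Besides the shell and the picture viewer there is one more tool, called after ">>>" as name(argument=value, ...), one argument or row to a line, values as JSON. drive_tool: Moves the arm, as the interface text tells. Its arguments: {"type":"object","properties":{"moves":{"type":"array","items":{"type":"number"}},"squeeze":{"type":"number"}},"required":["moves"]}

```bash
mkdir -p pics; ls; python3 - <<'E'
from cell import env
import cv2,numpy as np
o=env.get_obs();print(o)
for n in("top","side"):
    p,d=env.read_camera(n);cv2.imwrite(f"pics/{n}0.png",p[:,:,::-1]);np.savez(f"{n}0.npz",p=p,d=d);print(n,env.camera_model(n))
print(env.camera_model("wrist"))
E
```

```text
pics
{'time_s': 0.0, 'qpos': array([76.72569497, 18.43804472, -4.01496246, 83.17400501,  1.29488311,
       78.54124352, -3.2607095 ]), 'joint_velocities': array([ 0.00738243, -0.04741721,  0.09721774,  0.16869456,  0.00790968,
        0.0884467 ,  0.04548849]), 'effort': array([ 7.38175856e-06, -4.91300368e+01, -4.04548701e-01, -3.12524021e+01,
       -6.41582161e-02,  4.39174077e-02,  1.63275818e-04]), 'tool_pos': array([ 0.15796503, -0.62994677,  0.2214808 ]), 'tool_rot': array([-1.79891941e+02,  5.82361200e-03,  1.40827674e+01]), 'force': array([0.84824484, 0.57040314, 0.06328723]), 'wrist_torque': array([ 0.01373945, -0.04514983,  0.0318683 ]), 'grasp_force': 0.0, 'grip_width': 0.08678483133387087}
top {'K': array([[447.28120937,   0.        , 275.67925471],
       [  0.        , 447.28120937, 217.94902785],
       [  0.        ,   0.        ,   1.        ]]), 'k1': 0.04833887888517925, 'rvec': array([ 2.17127537, -2.1920376 ,  0.0846639 ]), 'tvec': array([0.01240256, 0.56888452, 1.26369348])}
side {'K': array([[463.26971722,   0.        , 281.55114658],
       [  0.        , 463.26971722, 212.02764536],
       [  0.        ,   0.        ,   1.        ]]), 'k1': -0.14667128580203792, 'rvec': array([ 2.19497137, -0.47688148,  0.20361499]), 'tvec': array([-0.51284711,  0.26621442,  0.94308446])}
{'K': array([[319.52223417,   0.        , 279.94023268],
       [  0.        , 319.52223417, 213.78324516],
       [  0.        ,   0.        ,   1.        ]]), 'k1': 0.022183562061738746, 'tool_from_camera': array([[-1.07079236e-03, -9.52043921e-01, -3.05959518e-01,
         8.46150586e-02],
       [ 9.99999252e-01, -1.20018098e-03,  2.34780867e-04,
        -3.33900116e-04],
       [-5.90728490e-04, -3.05959037e-01,  9.52044494e-01,
        -1.61287899e-01],
       [ 0.00000000e+00,  0.00000000e+00,  0.00000000e+00,
         1.00000000e+00]])}
```

View pics/top0.png

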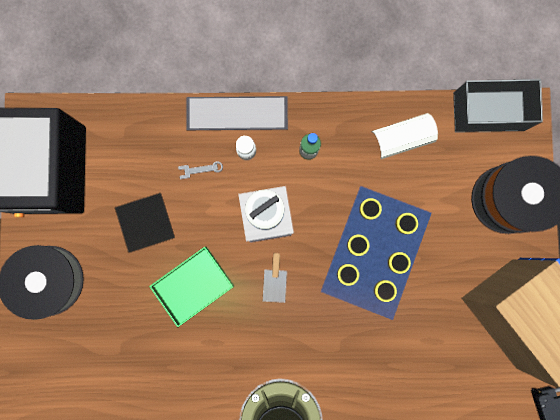

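View pics/side0.png

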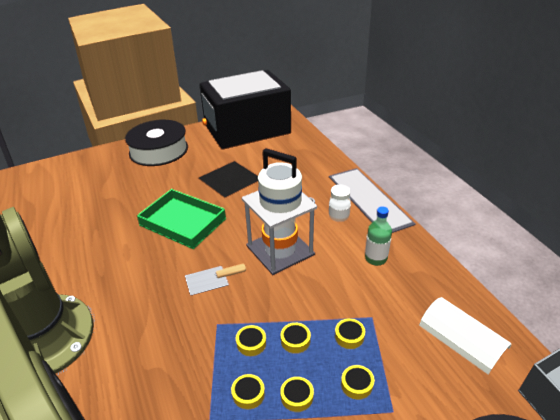

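Top view: column with canister at (265,210), handle bar from (250,217) to (278,199), pad (145,222), tray (191,286), six discs on the mat (371,209), (407,223), (358,244), (399,262), (348,274), (386,291). The side view shows the band around (280,233), low on the tube.

```bash
cat > h.py <<'E'
import numpy as np,cv2
from scipy.spatial.transform import Rotation as R
from cell import env
def pose(name,obs=None):
    m=env.camera_model(name)
    if name=="wrist":
        o=obs or env.get_obs();T=np.eye(4);T[:3,:3]=R.from_euler('xyz',o['tool_rot'],degrees=True).as_matrix();T[:3,3]=o['tool_pos']
        return m,T@m['tool_from_camera']
    W=np.eye(4);W[:3,:3]=cv2.Rodrigues(m['rvec'])[0];W[:3,3]=m['tvec'];return m,np.linalg.inv(W)
def rays(name,uv,obs=None):
    m,T=pose(name,obs);s=cv2.undistortPoints(np.float64(uv).reshape(-1,1,2),m['K'],np.array([m['k1'],0,0,0.]))[:,0]
    return T[:3,3],np.c_[s,np.ones(len(s))]@T[:3,:3].T
def plane(name,uv,z,obs=None):
    c,r=rays(name,uv,obs);return c+r*((z-c[2])/r[:,2])[:,None]
def cloud(name,d,obs=None):
    v,u=np.indices(d.shape);c,r=rays(name,np.c_[u.ravel(),v.ravel()],obs)
    P=c+r*d.ravel()[:,None];P[d.ravel()==0]=np.nan;return P.reshape(*d.shape,3)
def look(name):
    o=env.get_obs();p,d=env.read_camera(name);return o,p,d,cv2.cvtColor(p,cv2.COLOR_RGB2HSV)
def blobs(m,amin=60):
    n,l,s,c=cv2.connectedComponentsWithStats(m.astype(np.uint8));return [l==i for i in range(1,n) if s[i,4]>amin]
def rect(xy):
    (c,wh,a)=cv2.minAreaRect(np.float32(xy*1000));return np.round(c,0),np.round(wh,0),round(a,1)
E
python3 - <<'E'
from h import *
f=np.load('top0.npz');p,d=f['p'],f['d'];P=cloud('top',d);h=cv2.cvtColor(p,cv2.COLOR_RGB2HSV)
H,S,V=h[...,0].astype(int),h[...,1],h[...,2]
Y=(abs(H-29)<5)&(S>150)&(V>100)
for b in blobs(Y,30):
    q=P[b];vu=np.argwhere(b)
    (c,r)=cv2.minEnclosingCircle(np.float32(vu[:,::-1]));print('disc',vu.mean(0).round(),np.nanpercentile(q[:,2],[10,90]).round(3),plane('top',[c],.022)[0].round(3),'med',np.nanmean(q[q[:,2]>.015],0).round(3))
G=(abs(H-65)<12)&(S>120)&(V>80)
b=max(blobs(G),key=np.sum);q=P[b];t=q[(q[:,2]>.03)&(q[:,2]<.045)];print('tray',rect(t[:,:2]))
B=(abs(H-112)<12)&(S>100);b=max(blobs(B),key=np.sum);q=P[b];print('mat',rect(q[abs(q[:,2])<.008][:,:2]))
def win(u0,u1,v0,v1):
    m=np.zeros(d.shape,bool);m[v0:v1,u0:u1]=1;return m
w=win(100,190,180,265)&(V<60);q=P[max(blobs(w),key=np.sum)];print('pad',rect(q[:,:2]),np.nanmedian(q[:,2]))
w=win(225,310,170,250);q=P[w]
for z0,z1,n in((.145,.16,'deck'),(.22,.235,'cantop'),(.255,.29,'bar')):
    t=q[(q[:,2]>z0)&(q[:,2]<z1)];print(n,len(t),rect(t[:,:2]),np.median(t,0))
f=np.load('side0.npz');p,d=f['p'],f['d'];P=cloud('side',d);h=cv2.cvtColor(p,cv2.COLOR_RGB2HSV)
H,S,V=h[...,0].astype(int),h[...,1],h[...,2]
O=(abs(H-13)<8)&(S>180)&(V>120);O[:,:255]=0;O[:,305:]=0;O[:215]=0;O[255:]=0
q=P[O];print('band',O.sum(),np.nanpercentile(q[:,2],[1,5,50,95,99]),np.nanmean(q,0),np.argwhere(O).min(0),np.argwhere(O).max(0))
E
```

```text
tray (array([378., 246.]), array([138., 189.]), 35.2)
mat (array([ 471., -283.]), array([219., 327.]), 68.2)
pad (array([562., 388.]), array([139., 132.]), 19.8) 0.004616806677732788
deck 1055 (array([573.,  34.]), array([125., 124.]), 9.1) [0.54543988 0.02195916 0.15270821]
cantop 903 (array([578.,  35.]), array([92., 93.]), 75.3) [0.57454255 0.03480419 0.22843385]
bar 212 (array([577.,  35.]), array([14., 77.]), 34.8) [0.57697869 0.03384493 0.2773409 ]
band 297 [-0.00108235  0.0493525   0.06464186  0.0753246   0.07613196] [0.5632841  0.00618057 0.06240333] [224 261] [248 297]
```

```bash
cat >> h.py <<'E'
def discs(name,z=.024,amin=20):
    o,p,d,h=look(name);P=cloud(name,d,o);H,S,V=[h[...,i].astype(int) for i in range(3)]
    Y=(H>20)&(H<38)&(S>120)&(V>70);Y=cv2.morphologyEx(Y.astype(np.uint8),cv2.MORPH_CLOSE,np.ones((3,3)))
    for b in blobs(Y,amin):
        vu=np.argwhere(b);q=P[b&(P[...,2]>.005)];hull=cv2.convexHull(np.ascontiguousarray(vu[:,::-1]));zt=np.nanpercentile(q[:,2],90) if len(q) else np.nan
        t=q[abs(q[:,2]-zt)<.006]
        if len(t)>3:
            c,r=cv2.minEnclosingCircle(np.float32(t[:,:2]*1000));print('disc px',vu.mean(0)[::-1].round(),'ztop',zt.round(3),'circ',np.round(c,1),round(r,1))
    return o,p,d,h,P
E
python3 - <<'E'
from h import *
f=np.load('top0.npz');h=cv2.cvtColor(f['p'],cv2.COLOR_RGB2HSV);print(h[209,358:366],h[244,346:352])
discs('top')
for uv in([(279,224)],[(279,248)],[(279,221)],[(279,246)]):
    c,r=rays('side',uv);r=r[0];a=r[:2]@r[:2];e=c[:2]-[.575,.034];bb=e@r[:2];t=(-bb-np.sqrt(bb*bb-a*(e@e-.043**2)))/a;print(uv,(c+t*r).round(3))
p=np.load('side0.npz')['p'];print(p[218:254:1,279].tolist())
E
```

```text
[[110 132 145]
 [116  50  82]
 [ 28 176 187]
 [ 30 135 255]
 [ 31 143 207]
 [ 32  74  62]
 [  0   0  36]
 [170  17  46]] [[108 115 124]
 [ 13  36  63]
 [ 30 148 255]
 [ 30 130 255]
 [ 30 134 158]
 [117  78  36]]
disc px [369. 209.] ztop 0.028 circ [ 595.2 -264.4] 29.6
disc px [406. 223.] ztop 0.027 circ [ 550.5 -367.8] 30.0
disc px [357. 245.] ztop 0.028 circ [ 489.9 -226.5] 29.7
disc px [398. 262.] ztop 0.027 circ [ 438.4 -342.8] 29.6
disc px [347. 274.] ztop 0.028 circ [ 406.2 -195.8] 29.3
disc px [384. 291.] ztop 0.027 circ [ 360.  -300.3] 29.3
[(279, 224)] [ 0.556 -0.004  0.12 ]
[(279, 248)] [ 0.554 -0.004  0.047]
[(279, 221)] [ 0.556 -0.005  0.129]
[(279, 246)] [ 0.554 -0.004  0.053]
[[249, 247, 247], [249, 247, 248], [250, 248, 249], [242, 239, 240], [185, 180, 181], [125, 121, 121], [130, 127, 125], [145, 142, 137], [153, 151, 145], [156, 154, 147], [156, 155, 151], [149, 153, 150], [146, 154, 153], [145, 152, 152], [147, 155, 154], [146, 153, 154], [145, 152, 153], [146, 152, 153], [143, 151, 153], [164, 159, 157], [251, 196, 122], [255, 191, 54], [207, 118, 30], [163, 75, 18], [163, 74, 18], [162, 73, 18], [163, 74, 18], [161, 72, 17], [162, 72, 18], [161, 73, 18], [156, 94, 59], [143, 125, 116], [137, 140, 144], [136, 140, 144], [137, 140, 144], [136, 140, 144]]
```

Band spans about 46–76 mm, so 2 discs (top at 58) and 4 spares. Going for the canister handle.

```bash
cat >> h.py <<'E'
def go(*goals):
    o=env.get_obs();M=R.from_euler('xyz',o['tool_rot'],degrees=True).as_matrix();print(o['time_s'].__round__(2),o['tool_pos'].round(4),'yaw',o['tool_rot'].round(1),'j7',o['qpos'][6].round())
    for g in goals:
        s=M.T@(np.array(g[:3])-o['tool_pos'])/.04;t=0 if len(g)<4 else -((g[3]-o['tool_rot'][2]+180)%360-180)/10
        print(g,s.round(2),round(t,2))
E
python3 -c "
from h import *
go((.158,-.63,.36),(.577,.0345,.36,124.8))"
```

```text
0.15 [ 0.158  -0.6301  0.2217] yaw [-179.9    0.    14.1] j7 -3.0
(0.158, -0.63, 0.36) [-0.   -0.01 -3.46] 0
(0.577, 0.0345, 0.36, 124.8) [ 14.2  -13.57  -3.44] -11.07
```

>>> drive_tool(
  moves=[0.3, -0.3, -1.5, 0, 87, 1, -1, -2.7, -1, 87, 2, -2, -3.4, -2, 87, 3.1, -3, -3.46, -3, 87, 4.2, -4, -3.46, -4, 87],
)

```text
time_s: 0.78
tool_pos: [0.2832, -0.4328, 0.3615]
tool_rot: [179.9, 0.0, 54.4]
force: [0.6, -0.1, 0.4]
grip_width: 0.0868
grasp_force: 0.0
```

```bash
python3 -c "
from h import *
go((.577,.0345,.36,124.8))"
```

```text
0.78 [ 0.2832 -0.4328  0.3615] yaw [179.9   0.   54.4] j7 18.0
(0.577, 0.0345, 0.36, 124.8) [13.78 -0.83  0.03] -7.04
```

>>> drive_tool(
  moves=[1.5, -0.1, 0, -0.8, 87, 3, -0.2, 0, -1.6, 87, 4.5, -0.3, 0, -2.4, 87, 6, -0.4, 0, -3.2, 87, 7.4, -0.5, 0, -4, 87],
)

```text
time_s: 1.4
tool_pos: [0.4403, -0.1808, 0.3609]
tool_rot: [180.0, 0.0, 94.4]
force: [-0.4, -1.1, 0.3]
grip_width: 0.0874
grasp_force: 0.0
```

```bash
python3 -c "
from h import *
go((.577,.0345,.36,124.8))"
```

```text
1.4 [ 0.4403 -0.1808  0.3609] yaw [180.    0.   94.4] j7 26.0
(0.577, 0.0345, 0.36, 124.8) [5.11 3.82 0.02] -3.04
```

>>> drive_tool(
  moves=[1.2, 0.9, 0, -0.8, 87, 2.4, 1.8, 0, -1.6, 87, 3.6, 2.7, 0, -2.4, 87, 4.6, 3.4, 0.01, -3, 87, 5.11, 3.82, 0.02, -3.04, 87],
)

```text
time_s: 2.02
tool_pos: [0.5779, 0.0351, 0.3598]
tool_rot: [180.0, -0.1, 124.8]
force: [0.3, -0.2, 0.3]
grip_width: 0.0872
grasp_force: 0.0
```

>>> drive_tool(
  moves=[0, 0, 0, 0, 87],
)

```text
time_s: 2.15
tool_pos: [0.5775, 0.0342, 0.3594]
tool_rot: [-180.0, -0.1, 124.7]
force: [-1.0, -1.4, 0.0]
grip_width: 0.087
grasp_force: 0.0
```

```bash
python3 -c "
from h import *
o,p,d,h=look('wrist');P=cloud('wrist',d,o);q=P.reshape(-1,3);q=q[(q[:,2]>.257)&(q[:,2]<.29)&(np.hypot(q[:,0]-.577,q[:,1]-.034)<.08)];print(len(q),rect(q[:,:2]),np.nanmax(q[:,2]))
cv2.imwrite('pics/w1.png',p[:,:,::-1])
go((.577,.0345,.251,124.8))"
```

```text
1576 (array([576.,  35.]), array([14., 78.]), 35.0) 0.27841918538190236
2.2 [0.5772 0.0322 0.3596] yaw [-1.799e+02 -1.000e-01  1.246e+02] j7 22.0
(0.577, 0.0345, 0.251, 124.8) [0.05 0.03 2.71] -0.02
```

View pics/w1.png

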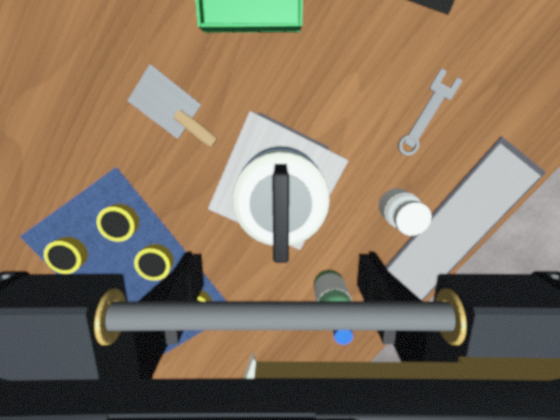

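The wrist view shows the bar at (281,213), vertical in the image and centred between the fingers. Descend and grip.

>>> drive_tool(
  moves=[0, 0, 1.2, 0, 70, 0, 0, 2.3, 0, 60, 0, 0, 2.7, 0, 60, 0, 0, 2.7, 0, 10, 0, 0, 2.7, 0, 0],
  squeeze=40,
)

```text
time_s: 2.82
tool_pos: [0.5784, 0.0316, 0.2542]
tool_rot: [179.9, 0.1, 124.4]
force: [0.8, -0.7, 0.7]
grip_width: 0.0479
grasp_force: 0.0
```

>>> drive_tool(
  moves=[0, 0, 0, 0, 0, 0, 0, 0, 0, 0, 0, 0, 0, 0, 0],
)

```text
time_s: 3.2
tool_pos: [0.5776, 0.0319, 0.2525]
tool_rot: [180.0, 0.0, 124.5]
force: [-0.7, 0.2, 0.8]
grip_width: 0.0182
grasp_force: 0.0
```

>>> drive_tool(
  moves=[0, 0, 0, 0, 0, 0, 0, 0, 0, 0, 0, 0, -0.2, 0, 0, 0, 0, -0.8, 0, 0, 0, 0, -1.5, 0, 0],
)

```text
time_s: 3.82
tool_pos: [0.5765, 0.0315, 0.3119]
tool_rot: [-179.8, -0.1, 124.5]
force: [0.4, -0.2, -3.0]
grip_width: 0.0136
grasp_force: 40.0
```

```bash
python3 -c "
from h import *
go((.562,.388,.31,124.8),(.562,.388,.105+.0015,124.8));o,p,d,h=look('side');cv2.imwrite('pics/s1.png',p[120:320,180:400,::-1].repeat(2,0).repeat(2,1));print(o['grip_width'],o['force'])"
```

```text
3.83 [0.5765 0.0315 0.3119] yaw [-1.798e+02 -1.000e-01  1.245e+02] j7 22.0
(0.562, 0.388, 0.31, 124.8) [7.55 4.75 0.05] -0.03
(0.562, 0.388, 0.1065, 124.8) [7.54 4.76 5.13] -0.03
0.013588565803442771 [ 0.43009744 -0.15088717 -2.97251707]
```

>>> drive_tool(
  moves=[0.7, 0.45, -0.1, 0, 0, 1.7, 1.1, -0.2, 0, 0, 2.8, 1.75, -0.2, 0, 0, 3.9, 2.45, -0.2, 0, 0, 5, 3.15, -0.2, 0, 0],
)

```text
time_s: 4.5
tool_pos: [0.5678, 0.2689, 0.3192]
tool_rot: [-179.9, 0.0, 124.4]
force: [0.3, -0.4, -3.9]
grip_width: 0.0131
grasp_force: 40.0
```

>>> drive_tool(
  moves=[0.9, 0.55, 0, 0, 0, 1.7, 1.05, 0, 0, 0, 2.3, 1.45, 0, 0, 0, 2.55, 1.6, 0.5, 0, 0, 2.55, 1.6, 1.2, 0, 0],
)

```text
time_s: 5.12
tool_pos: [0.5625, 0.3889, 0.27]
tool_rot: [-179.9, -0.0, 124.6]
force: [-0.3, -0.5, -4.3]
grip_width: 0.0139
grasp_force: 40.0
```

```bash
python3 -c "
from h import *
go((.562,.388,.12),(.562,.388,.1045))"
```

```text
5.12 [0.5625 0.3889 0.27  ] yaw [-179.9   -0.   124.6] j7 -16.0
(0.562, 0.388, 0.12) [-0.01 -0.02  3.75] 0
(0.562, 0.388, 0.1045) [-0.01 -0.02  4.14] 0
```

>>> drive_tool(
  moves=[0, 0, 1.2, 0, 0, 0, 0, 2.4, 0, 0, 0, 0, 3.3, 0, 0, 0, 0, 3.7, 0, 0, 0, 0, 3.8, 0, 0],
)

```text
time_s: 5.75
tool_pos: [0.5629, 0.387, 0.1187]
tool_rot: [-179.9, 0.0, 124.4]
force: [-0.2, 0.1, -2.5]
grip_width: 0.0137
grasp_force: 40.0
```

>>> drive_tool(
  moves=[0, 0, 0.1, 0, 0, 0, 0, 0.2, 0, 0, 0, 0, 0.25, 0, 0, 0, 0, 0.3, 0, 0],
)

```text
time_s: 6.25
tool_pos: [0.5632, 0.3885, 0.1084]
tool_rot: [180.0, 0.0, 124.5]
force: [0.3, 0.4, -3.4]
grip_width: 0.0136
grasp_force: 40.0
```

>>> drive_tool(
  moves=[0, 0, 0.04, 0, 0, 0, 0, 0.08, 0, 0, 0, 0, 0.1, 0, 0],
)

```text
time_s: 6.62
tool_pos: [0.5633, 0.3884, 0.1043]
tool_rot: [180.0, 0.0, 124.5]
force: [-0.5, -0.5, -0.8]
grip_width: 0.0131
grasp_force: 40.0
```

>>> drive_tool(
  moves=[0, 0, 0, 0, 45, 0, 0, 0, 0, 60, 0, 0, -0.5, 0, 60, 0, 0, -1.6, 0, 60, 0, 0, -3.1, 0, 60],
)

```text
time_s: 7.25
tool_pos: [0.5626, 0.3879, 0.2298]
tool_rot: [-179.9, -0.0, 124.5]
force: [0.4, 1.4, 0.1]
grip_width: 0.0548
grasp_force: 0.0
```

>>> drive_tool(
  moves=[0, 0, -1.2, 0, 80, -0.7, -0.5, -2.2, 0, 80, -2, -1.3, -2.8, 0, 80, -3.2, -2, -2.8, 0, 80, -4.5, -2.8, -2.8, 0, 80],
)

```text
time_s: 7.88
tool_pos: [0.5726, 0.1757, 0.3425]
tool_rot: [179.8, 0.1, 124.6]
force: [0.5, -0.9, 0.5]
grip_width: 0.0798
grasp_force: 0.0
```

```bash
python3 -c "
from h import *
go((.575,.034,.33,124.5))
o,p,d,h=look('top');P=cloud('top',d)
q=P[200:240,80:190].reshape(-1,3)
q=P.reshape(-1,3);k=np.hypot(q[:,0]-.5633,q[:,1]-.3884)<.09;q=q[k]
t=q[(q[:,2]>.06)&(q[:,2]<.1)];print('can',rect(t[:,:2]),np.median(t[:,2]));t=q[(q[:,2]>.11)&(q[:,2]<.135)];print('bar',rect(t[:,:2]))
"
```

```text
7.88 [0.5726 0.1757 0.3425] yaw [1.798e+02 1.000e-01 1.246e+02] j7 6.0
(0.575, 0.034, 0.33, 124.5) [-2.95 -1.96  0.31] 0.01
can (array([543., 416.]), array([89., 31.]), 33.5) 0.07998436311681711
bar (array([549., 409.]), array([15., 36.]), 42.9)
```

>>> drive_tool(
  moves=[-1.2, -0.8, 0.1, 0, 80, -2.4, -1.6, 0.3, 0, 80, -2.95, -1.96, 0.3, 0, 80, -2.95, -1.96, 0.3, 0, 80],
)

```text
time_s: 8.43
tool_pos: [0.5752, 0.0324, 0.3293]
tool_rot: [180.0, 0.1, 124.2]
force: [0.5, 1.1, 0.4]
grip_width: 0.08
grasp_force: 0.0
```

```bash
python3 -c "
from h import *
o,p,d,h=look('wrist');P=cloud('wrist',d,o);q=P.reshape(-1,3)
m=(P[...,2]>.146)&(P[...,2]<.16)&(np.hypot(P[...,0]-.575,P[...,1]-.034)<.1)
t=P[m];print('deck',rect(t[:,:2]),np.median(t[:,2]))
# hole: contour in mask
cs,hi=cv2.findContours(m.astype(np.uint8),cv2.RETR_CCOMP,cv2.CHAIN_APPROX_NONE)
for c,g in zip(cs,hi[0]):
    if len(c)>60: 
        w=plane('wrist',c[:,0].astype(float),.152,o);(x,y),r=cv2.minEnclosingCircle(np.float32(w[:,:2]*1000));print(g[3],len(c),x,y,r,w[:,:2].mean(0)*1000,c.mean(0))
cv2.imwrite('pics/w2.png',p[:,:,::-1])
o,p,d,h,_=discs('top')
P=_;q=P.reshape(-1,3);k=np.hypot(q[:,0]-.5633,q[:,1]-.3884)<.09;q=q[k]
t=q[(q[:,2]>.06)&(q[:,2]<.1)];print('can',rect(t[:,:2]));t=q[(q[:,2]>.11)&(q[:,2]<.135)];print('bar',rect(t[:,:2]))
go((.49,-.2265,.15,124.5))
"
```

```text
deck (array([572.,  34.]), array([125., 125.]), 9.0) 0.1509916237170879
-1 407 571.8378295898438 34.580909729003906 87.00708770751953 [569.72814187  36.33059829] [[277.80589681 184.8034398 ]]
0 175 571.2689819335938 34.775123596191406 34.42542266845703 [571.04676516  35.01533826] [[278.13142857 188.05142857]]
disc px [369. 209.] ztop 0.027 circ [ 594.9 -264. ] 30.1
disc px [406. 223.] ztop 0.028 circ [ 550.8 -367.5] 29.8
disc px [357. 245.] ztop 0.027 circ [ 489.6 -226.4] 30.0
disc px [398. 262.] ztop 0.028 circ [ 438.7 -342.3] 29.6
disc px [347. 274.] ztop 0.028 circ [ 405.4 -195.6] 29.2
disc px [384. 290.] ztop 0.028 circ [ 359.6 -301.2] 29.3
can (array([560., 390.]), array([94., 97.]), 0.5)
bar (array([562., 390.]), array([18., 81.]), 34.7)
8.53 [0.5748 0.0368 0.3293] yaw [179.9   0.  124.6] j7 21.0
(0.49, -0.2265, 0.15, 124.5) [-4.21 -5.49  4.47] 0.01
```

View pics/w2.png

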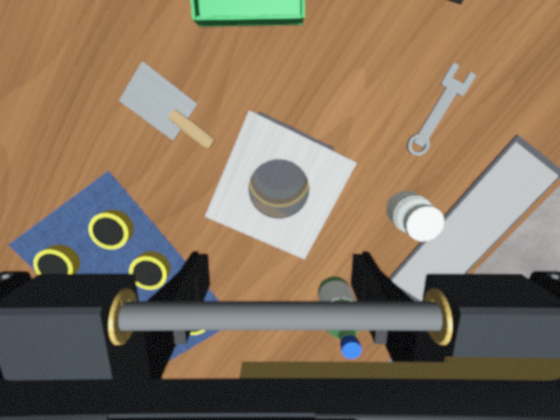

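The deck is clear; the hole is at (278,188) in the wrist view, at world (0.572, 0.0345). Going to the disc at (490,-226).

>>> drive_tool(
  moves=[-0.9, -1.2, 0, 0, 80, -1.8, -2.4, 0.3, 0, 80, -2.7, -3.6, 1.1, 0, 80, -3.5, -4.7, 2, 0, 80, -4.21, -5.49, 2.8, 0, 80],
)

```text
time_s: 9.15
tool_pos: [0.4899, -0.2275, 0.2164]
tool_rot: [179.9, 0.1, 124.7]
force: [1.4, -0.5, 0.6]
grip_width: 0.0802
grasp_force: 0.0
```

>>> drive_tool(
  moves=[0, 0, 0, 0, 80],
)

```text
time_s: 9.28
tool_pos: [0.4866, -0.2302, 0.2133]
tool_rot: [-179.8, -0.3, 124.2]
force: [0.3, 0.7, 0.3]
grip_width: 0.0801
grasp_force: 0.0
```

```bash
python3 -c "
from h import *
discs('wrist');go((.490,-.2265,.06),(.490,-.2265,.014))
discs('wrist');go((.490,-.2265,.06),(.490,-.2265,.014))
"
```

```text
disc px [503.   4.] ztop 0.075 circ [540.7   7.2] 3.2
disc px [525.  45.] ztop 0.075 circ [578.6   2.6] 28.0
disc px [219. 129.] ztop 0.024 circ [ 401.2 -202.5] 22.2
disc px [161. 174.] ztop 0.024 circ [ 361.8 -298.1] 28.6
disc px [284. 166.] ztop 0.023 circ [ 478.2 -211. ] 21.2
disc px [280. 203.] ztop 0.024 circ [ 491.5 -229.1] 24.4
disc px [200. 235.] ztop 0.024 circ [ 438.2 -341.4] 30.0
disc px [333. 251.] ztop 0.024 circ [ 593.5 -264.2] 29.8
disc px [263. 289.] ztop 0.024 circ [ 546.5 -358.4] 27.2
disc px [122. 314.] ztop 0.302 circ [ 433.9 -231. ] 8.0
disc px [438. 313.] ztop 0.302 circ [ 507.5 -180.9] 7.8
disc px [413. 369.] ztop 0.313 circ [ 499.4 -194. ] 40.2
9.32 [ 0.4888 -0.2275  0.2151] yaw [-180.    -0.2  124.5] j7 53.0
(0.49, -0.2265, 0.06) [-0.01  0.04  3.88] 0
(0.49, -0.2265, 0.014) [-0.01  0.04  5.03] 0
disc px [497.   5.] ztop 0.075 circ [540.1   8.1] 3.9
disc px [518.  47.] ztop 0.075 circ [578.2   1.6] 27.2
disc px [216. 128.] ztop 0.024 circ [ 400.1 -203.3] 21.6
disc px [159. 174.] ztop 0.024 circ [ 361.3 -298.4] 28.7
disc px [281. 167.] ztop 0.023 circ [ 478.6 -210.8] 21.2
disc px [280. 204.] ztop 0.024 circ [ 491.6 -228.6] 24.6
disc px [197. 234.] ztop 0.024 circ [ 438.7 -341.9] 30.1
disc px [330. 252.] ztop 0.024 circ [ 593.2 -263.9] 29.4
disc px [260. 288.] ztop 0.024 circ [ 546.5 -360.1] 27.2
disc px [122. 314.] ztop 0.304 circ [ 435.8 -228.8] 8.2
disc px [438. 312.] ztop 0.304 circ [ 508.9 -178.4] 8.2
disc px [413. 369.] ztop 0.315 circ [ 501.1 -190.8] 40.4
9.38 [ 0.4902 -0.2261  0.2164] yaw [179.9  -0.  124.6] j7 53.0
(0.49, -0.2265, 0.06) [-0.01 -0.01  3.91] 0
(0.49, -0.2265, 0.014) [-0.01 -0.02  5.06] 0
```

>>> drive_tool(
  moves=[0, 0, 1.5, 0, 80, 0, 0, 3, 0, 80, 0, 0, 4.4, 0, 78, 0, 0, 5.03, 0, 78, 0, 0, 5.03, 0, 40],
  squeeze=25,
)

```text
time_s: 10.0
tool_pos: [0.4899, -0.225, 0.0144]
tool_rot: [180.0, -0.2, 124.7]
force: [-0.1, 0.0, 0.5]
grip_width: 0.0736
grasp_force: 0.0
```

>>> drive_tool(
  moves=[0, 0, 0, 0, 40, 0, 0, 0, 0, 40, 0, 0, 0, 0, 40],
)

```text
time_s: 10.38
tool_pos: [0.4914, -0.2282, 0.0172]
tool_rot: [179.9, 0.2, 124.5]
force: [1.1, 2.1, 6.0]
grip_width: 0.0587
grasp_force: 25.0
```

>>> drive_tool(
  moves=[0, 0, -0.3, 0, 40, 0, 0, -1.5, 0, 40, 0, 0, -3, 0, 40, 0, 0, -4.2, 0, 40, 0, 0, -4.7, 0, 40],
)

```text
time_s: 11.0
tool_pos: [0.4903, -0.229, 0.2072]
tool_rot: [179.9, 0.3, 124.5]
force: [0.2, -0.1, -1.7]
grip_width: 0.0588
grasp_force: 25.0
```

```bash
python3 -c "
from h import *
o,p,d,h=look('wrist');cv2.imwrite('pics/w3.png',p[:,:,::-1]);P=cloud('wrist',d,o)
T=pose('wrist',o)[1];print(o['grip_width'],o['force'])
M=np.eye(4);M[:3,:3]=R.from_euler('xyz',o['tool_rot'],degrees=True).as_matrix();M[:3,3]=o['tool_pos'];q=(P.reshape(-1,3)-M[:3,3])@M[:3,:3]
k=(abs(q[:,0])<.045)&(abs(q[:,1])<.045)&(abs(q[:,2])<.03);t=q[k];print(len(t),np.percentile(t,[1,10,50,90,99],axis=0).round(4))
go((.572,.0345,.205,124.5))
"
```

```text
0.05880304129980622 [ 0.20119743 -0.08011051 -1.71827433]
10069 [[-0.0145 -0.037  -0.0283]
 [-0.0085 -0.0273 -0.015 ]
 [ 0.0098 -0.     -0.0061]
 [ 0.0268  0.0273 -0.0026]
 [ 0.031   0.037   0.0142]]
11.05 [ 0.4909 -0.2293  0.2086] yaw [179.9   0.4 124.5] j7 52.0
(0.572, 0.0345, 0.205, 124.5) [4.29 5.4  0.07] -0.0
```

View pics/w3.png

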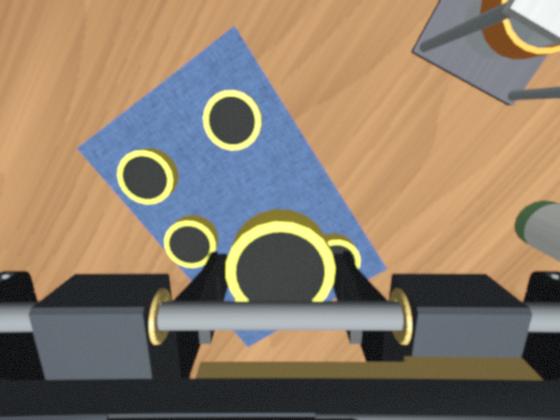

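>>> drive_tool(
  moves=[0.6, 0.8, -0.1, 0, 40, 1.6, 2, -0.2, 0, 40, 2.5, 3.2, -0.2, 0, 40, 3.4, 4.3, -0.1, 0, 40, 4.29, 5.4, 0, 0, 40],
)

```text
time_s: 11.68
tool_pos: [0.5699, 0.0366, 0.2026]
tool_rot: [-179.9, 0.0, 124.4]
force: [1.0, -0.0, -1.1]
grip_width: 0.0595
grasp_force: 25.0
```

>>> drive_tool(
  moves=[0, 0, 0, 0, 40, 0, 0, 0, 0, 40],
)

```text
time_s: 11.92
tool_pos: [0.5696, 0.0347, 0.2023]
tool_rot: [-179.9, 0.0, 124.5]
force: [-0.5, -0.9, 0.1]
grip_width: 0.059
grasp_force: 25.0
```

```bash
cat >> h.py <<'E'
def av(n=6):
    L=[]
    for i in range(n): env.read_camera('wrist');o=env.get_obs();L.append(np.r_[o['tool_pos'],o['tool_rot'][2]])
    L=np.array(L);m=np.mean(L,0);print('av',m.round(4),L.std(0).round(4),o['grip_width']);return m
def step(m,*goals):
    y=np.radians(m[3]);X=np.array([np.cos(y),np.sin(y),0]);Yv=np.array([np.sin(y),-np.cos(y),0])
    for g in goals:
        e=np.array(g)-m[:3];print(g,np.round([e@X/.04,e@Yv/.04,-e[2]/.04],2))
E
python3 -c "
from h import *
o,p,d,h=look('wrist');P=cloud('wrist',d,o);t=P[(P[...,2]>.146)&(P[...,2]<.157)&(np.hypot(P[...,0]-.572,P[...,1]-.034)<.095)];print('deck',rect(t[:,:2]),np.median(t[:,2]))
step(av(),(.572,.0345,.160))
"
```

```text
deck (array([572.,  34.]), array([125., 125.]), 9.3) 0.1510349396814102
av [5.700000e-01 3.370000e-02 2.028000e-01 1.243322e+02] [0.0001 0.0004 0.0001 0.0271] 0.058813801483263144
(0.572, 0.0345, 0.16) [-0.01  0.05  1.07]
```

>>> drive_tool(
  moves=[0, 0.04, 0.4, 0, 40, 0, 0.04, 0.75, 0, 40, 0, 0.04, 0.95, 0, 40, 0, 0.04, 1.05, 0, 40, 0, 0.04, 1.07, 0, 40],
)

```text
time_s: 12.9
tool_pos: [0.5721, 0.0343, 0.1605]
tool_rot: [-180.0, 0.2, 124.4]
force: [-0.3, -5.1, 5.3]
grip_width: 0.059
grasp_force: 25.0
```

>>> drive_tool(
  moves=[-0.04, -0.03, -0.05, 0, 40, -0.04, -0.03, -0.05, 0, 40],
)

```text
time_s: 13.15
tool_pos: [0.5716, 0.0345, 0.1623]
tool_rot: [180.0, 0.0, 124.5]
force: [2.3, -2.1, 1.1]
grip_width: 0.059
grasp_force: 25.0
```

>>> drive_tool(
  moves=[-0.06, 0, 0, 0, 40, -0.06, 0, 0.05, 0, 40, -0.06, 0, 0.05, 0, 40],
)

```text
time_s: 13.52
tool_pos: [0.5721, 0.0328, 0.1595]
tool_rot: [-179.9, -0.1, 124.5]
force: [1.0, -0.1, -1.1]
grip_width: 0.0589
grasp_force: 25.0
```

>>> drive_tool(
  moves=[0, 0, 0, 0, 70, 0, 0, 0, 0, 80, 0, 0, 0, 0, 80, 0, 0, -0.5, 0, 80, 0, 0, -1.5, 0, 80],
)

```text
time_s: 14.15
tool_pos: [0.5719, 0.0322, 0.2207]
tool_rot: [-179.9, -0.1, 124.5]
force: [0.4, 0.4, 0.9]
grip_width: 0.0795
grasp_force: 0.0
```

```bash
python3 -c "
from h import *
o,p,d,h=look('wrist');P=cloud('wrist',d,o);k=np.hypot(P[...,0]-.572,P[...,1]-.0345)<.03;print('hole z',np.nanpercentile(P[k][:,2],[5,50,95]))
o,p,d,h=look('side');P=cloud('side',d);cv2.imwrite('pics/s2.png',cv2.resize(p[170:280,230:330,::-1],None,fx=5,fy=5))
discs('top')
go((.490,-.2265,.2),(.595,-.264,.2,124.5),(.406,-.1965,.2,124.5))
"
```

```text
hole z [0.03321558 0.32474851 0.33197575]
disc px [369. 209.] ztop 0.028 circ [ 594.8 -263.5] 29.3
disc px [406. 223.] ztop 0.027 circ [ 550.8 -368.1] 30.0
disc px [398. 262.] ztop 0.028 circ [ 437.9 -342.9] 29.4
disc px [347. 274.] ztop 0.028 circ [ 405.9 -195.8] 29.3
disc px [384. 290.] ztop 0.027 circ [ 359.4 -301.3] 29.5
14.3 [0.5745 0.033  0.2238] yaw [179.7   0.2 124.5] j7 20.0
(0.49, -0.2265, 0.2) [-4.15 -5.42  0.59] 0
(0.595, -0.264, 0.2, 124.5) [-6.41 -3.79  0.6 ] -0.0
(0.406, -0.1965, 0.2, 124.5) [-2.34 -6.72  0.57] -0.0
```

View pics/s2.png

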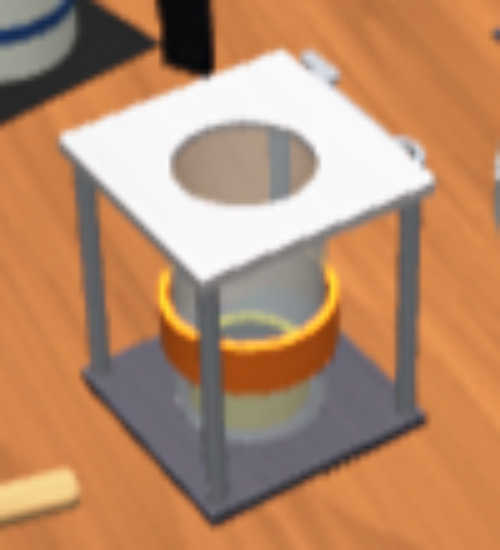

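The side crop shows one disc lying flat at the tube's floor below the band (around (260,400)). Next disc: (406,-196).

>>> drive_tool(
  moves=[-0.5, -1.4, 0, 0, 80, -1, -2.8, 0, 0, 80, -1.5, -4.2, 0.6, 0, 80, -1.95, -5.6, 1.6, 0, 80, -2.34, -6.72, 2.6, 0, 80],
)

```text
time_s: 14.92
tool_pos: [0.4074, -0.1928, 0.122]
tool_rot: [-180.0, 0.1, 124.4]
force: [0.9, -1.6, -1.0]
grip_width: 0.0801
grasp_force: 0.0
```

>>> drive_tool(
  moves=[0, 0, 0.4, 0, 80, 0, 0, 0.4, 0, 80],
)

```text
time_s: 15.18
tool_pos: [0.4081, -0.1899, 0.1055]
tool_rot: [-180.0, -0.1, 124.5]
force: [0.5, -0.1, 0.5]
grip_width: 0.08
grasp_force: 0.0
```

```bash
python3 -c "
from h import *
step(av(4),(.4057,-.196,.016))"
```

```text
av [ 4.100000e-01 -1.900000e-01  1.072000e-01  1.246138e+02] [0.0004 0.0001 0.0004 0.0206] 0.08017459505501716
(0.4057, -0.196, 0.016) [-0.06 -0.17  2.28]
```

>>> drive_tool(
  moves=[-0.04, -0.12, 1, 0, 80, -0.05, -0.13, 1.8, 0, 80, -0.05, -0.13, 2.28, 0, 80, -0.05, -0.13, 2.28, 0, 40, -0.05, -0.13, 2.28, 0, 40],
)

```text
time_s: 16.0
tool_pos: [0.4067, -0.1956, 0.0163]
tool_rot: [179.9, 0.1, 124.5]
force: [-0.2, 0.1, 0.1]
grip_width: 0.0673
grasp_force: 0.0
```

>>> drive_tool(
  moves=[0, 0, 0, 0, 40, 0, 0, 0, 0, 40, 0, 0, 0, 0, 40],
)

```text
time_s: 16.38
tool_pos: [0.4066, -0.1959, 0.0163]
tool_rot: [180.0, 0.1, 124.5]
force: [-0.4, 0.5, 6.2]
grip_width: 0.0593
grasp_force: 25.0
```

>>> drive_tool(
  moves=[0, 0, -0.3, 0, 40, 0, 0, -1.5, 0, 40, 0, 0, -3, 0, 40, 0, 0, -4.2, 0, 40, 0, 0, -4.8, 0, 40],
)

```text
time_s: 17.0
tool_pos: [0.4063, -0.1959, 0.2107]
tool_rot: [180.0, 0.3, 124.5]
force: [-0.2, -0.4, -0.5]
grip_width: 0.0592
grasp_force: 25.0
```

```bash
cat >> h.py <<'E'
def held():
    o,p,d,h=look('wrist');P=cloud('wrist',d,o);M=R.from_euler('xyz',o['tool_rot'],degrees=True).as_matrix();q=(P-o['tool_pos'])@M
    H,S,V=[h[...,i].astype(int) for i in range(3)];Y=(H>20)&(H<38)&(S>120)&(V>70)
    k=(abs(q[...,0])<.045)&(abs(q[...,1])<.045)&(abs(q[...,2])<.03);t=q[k&Y]
    print('held',o['grip_width'],o['force'].round(1),'ring x',np.percentile(t[:,0],[95,99]).round(4),'y',np.percentile(t[:,1],[1,99]).round(4),'z',np.percentile(t[:,2],[5,50]).round(4))
E
python3 -c "
from h import *
held();go((.573,.033,.205,124.5))"
```

```text
held 0.05918996906472178 [-0.2 -0.4 -0.5] ring x [0.0295 0.0298] y [-0.0349  0.0298] z [-0.0077 -0.0053]
17.05 [ 0.4074 -0.1964  0.2127] yaw [179.9   0.4 124.5] j7 61.0
(0.573, 0.033, 0.205, 124.5) [2.38 6.66 0.19] -0.0
```

>>> drive_tool(
  moves=[0.4, 1.1, 0, 0, 40, 0.9, 2.5, 0, 0, 40, 1.4, 3.9, 0, 0, 40, 1.9, 5.3, 0, 0, 40, 2.35, 6.6, 0.1, 0, 40],
)

```text
time_s: 17.68
tool_pos: [0.5706, 0.0329, 0.2032]
tool_rot: [180.0, 0.0, 124.5]
force: [0.4, -0.1, 0.2]
grip_width: 0.0588
grasp_force: 25.0
```

>>> drive_tool(
  moves=[0, 0, 0, 0, 40, 0, 0, 0, 0, 40],
)

```text
time_s: 17.92
tool_pos: [0.5691, 0.031, 0.2024]
tool_rot: [-179.9, -0.0, 124.5]
force: [-0.7, 0.1, -0.9]
grip_width: 0.0593
grasp_force: 25.0
```

```bash
python3 -c "
from h import *
o,p,d,h=look('wrist');P=cloud('wrist',d,o);t=P[(P[...,2]>.146)&(P[...,2]<.157)&(np.hypot(P[...,0]-.572,P[...,1]-.034)<.095)];print('deck',rect(t[:,:2]),np.median(t[:,2]))
step(av(4),(.5725,.034,.160))"
```

```text
deck (array([572.,  34.]), array([125., 125.]), 9.2) 0.1510506916730111
av [5.69400e-01 2.95000e-02 2.03200e-01 1.24331e+02] [0.0001 0.0001 0.0002 0.0099] 0.059004795365763085
(0.5725, 0.034, 0.16) [0.05 0.13 1.08]
```

>>> drive_tool(
  moves=[0.04, 0.11, 0.4, 0, 40, 0.04, 0.11, 0.75, 0, 40, 0.04, 0.11, 0.95, 0, 40, 0.04, 0.11, 1.05, 0, 40, 0.04, 0.11, 1.08, 0, 40],
)

```text
time_s: 18.8
tool_pos: [0.5725, 0.0354, 0.1597]
tool_rot: [-180.0, -0.0, 124.5]
force: [0.0, -0.3, -0.1]
grip_width: 0.059
grasp_force: 25.0
```

Free in the hole; release.

>>> drive_tool(
  moves=[0, 0, 0, 0, 70, 0, 0, 0, 0, 80, 0, 0, 0, 0, 80, 0, 0, -0.5, 0, 80, 0, 0, -1.5, 0, 80],
)

```text
time_s: 19.42
tool_pos: [0.5717, 0.0351, 0.2205]
tool_rot: [-179.9, -0.1, 124.5]
force: [1.3, 0.1, -0.3]
grip_width: 0.0797
grasp_force: 0.0
```

```bash
python3 -c "
from h import *
o,p,d,h=look('side');cv2.imwrite('pics/s3.png',cv2.resize(p[170:280,230:330,::-1],None,fx=5,fy=5))
discs('top')
go((.595,-.264,.2,124.5),(.438,-.3425,.2,124.5))
"
```

```text
disc px [369. 209.] ztop 0.028 circ [ 594.8 -263.8] 29.3
disc px [406. 223.] ztop 0.027 circ [ 550.4 -367.4] 30.1
disc px [398. 262.] ztop 0.027 circ [ 438.3 -343.2] 29.4
disc px [384. 290.] ztop 0.028 circ [ 359.8 -300.4] 29.4
19.52 [0.5754 0.0363 0.2257] yaw [179.6   0.3 124.5] j7 18.0
(0.595, -0.264, 0.2, 124.5) [-6.46 -3.85  0.65] -0.0
(0.438, -0.3425, 0.2, 124.5) [-5.86 -8.2   0.61] -0.0
```

View pics/s3.png

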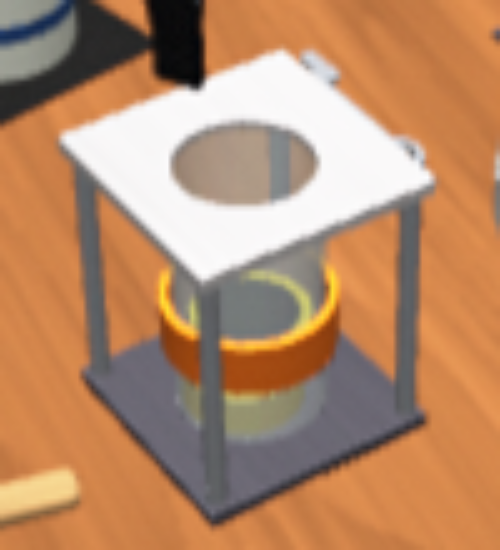

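The stack top, at (255,305), is within the orange band; two discs are in. Spare 1: (595,-264).

>>> drive_tool(
  moves=[-1.3, -0.77, 0, 0, 80, -2.6, -1.54, 0, 0, 80, -3.9, -2.31, 0.2, 0, 80, -5.2, -3.08, 1, 0, 80, -6.4, -3.83, 2.2, 0, 80],
)

```text
time_s: 20.15
tool_pos: [0.5916, -0.2523, 0.1442]
tool_rot: [179.9, 0.2, 124.4]
force: [0.7, -0.1, 0.0]
grip_width: 0.0802
grasp_force: 0.0
```

>>> drive_tool(
  moves=[0, 0, 0.4, 0, 80, 0, 0, 0.4, 0, 80],
)

```text
time_s: 20.4
tool_pos: [0.59, -0.2481, 0.1261]
tool_rot: [-180.0, -0.2, 124.5]
force: [0.2, 0.2, -0.0]
grip_width: 0.0803
grasp_force: 0.0
```

```bash
python3 -c "
from h import *
step(av(3),(.595,-.264,.016))"
```

```text
av [  0.5916  -0.2471   0.1284 124.6226] [0.0004 0.0001 0.0005 0.0252] 0.08004957013850877
(0.595, -0.264, 0.016) [-0.39 -0.17  2.81]
```

>>> drive_tool(
  moves=[-0.38, -0.15, 0.8, 0, 80, -0.38, -0.15, 2, 0, 80, -0.38, -0.15, 2.78, 0, 80, -0.38, -0.15, 2.78, 0, 40, -0.38, -0.15, 2.78, 0, 40],
)

```text
time_s: 21.18
tool_pos: [0.5961, -0.2646, 0.0183]
tool_rot: [179.9, 0.2, 124.5]
force: [-0.1, 0.4, -0.0]
grip_width: 0.0674
grasp_force: 0.0
```

>>> drive_tool(
  moves=[0, 0, 0, 0, 40, 0, 0, 0, 0, 40, 0, 0, 0, 0, 40],
)

```text
time_s: 21.55
tool_pos: [0.5961, -0.2651, 0.0184]
tool_rot: [179.9, 0.2, 124.5]
force: [-0.2, 0.5, 7.4]
grip_width: 0.0586
grasp_force: 25.0
```

>>> drive_tool(
  moves=[0, 0, -0.3, 0, 40, 0, 0, -1.3, 0, 40, 0, 0, -2.8, 0, 40, 0, 0, -4.3, 0, 40, 0.5, 0.3, -5, 0, 40],
)

```text
time_s: 22.18
tool_pos: [0.5938, -0.2441, 0.2205]
tool_rot: [179.9, 0.3, 124.3]
force: [0.2, 1.0, -1.0]
grip_width: 0.059
grasp_force: 25.0
```

```bash
python3 -c "
from h import *
held();go((.41,.27,.2,124.5),(.41,.27,.05,124.5))"
```

```text
held 0.05902634188172917 [ 0.2  1.  -1. ] ring x [0.0307 0.031 ] y [-0.0357  0.0296] z [-0.0057 -0.0032]
22.23 [ 0.5955 -0.238   0.2237] yaw [179.7   0.4 124.6] j7 42.0
(0.41, 0.27, 0.2, 124.5) [13.09  3.4   0.53] 0.01
(0.41, 0.27, 0.05, 124.5) [13.11  3.37  4.28] 0.01
```

>>> drive_tool(
  moves=[1.1, 0.2, 0, 0, 40, 2.4, 0.5, 0, 0, 40, 3.7, 0.75, 0, 0, 40, 5, 1, 0, 0, 40, 6.3, 1.25, 0, 0, 40],
)

```text
time_s: 22.85
tool_pos: [0.4902, -0.004, 0.2156]
tool_rot: [-180.0, 0.0, 124.5]
force: [-0.6, 0.3, -0.3]
grip_width: 0.0591
grasp_force: 25.0
```

>>> drive_tool(
  moves=[1.3, 0.25, 0, 0, 40, 2.6, 0.5, 0, 0, 40, 3.9, 0.75, 0.4, 0, 40, 5, 0.95, 1, 0, 40, 5.9, 1.15, 1.8, 0, 40],
)

```text
time_s: 23.48
tool_pos: [0.3951, 0.2161, 0.1434]
tool_rot: [179.9, 0.3, 124.5]
force: [1.4, -0.4, -1.2]
grip_width: 0.059
grasp_force: 25.0
```

```bash
python3 -c "
from h import *
o,p,d,h=look('wrist');P=cloud('wrist',d,o);H,S=h[...,0],h[...,1];G=(abs(H.astype(int)-65)<12)&(S>120);q=P[G];q=q[(q[:,2]>.028)&(q[:,2]<.045)];print('tray',rect(q[:,:2]))
step(av(3),(.398,.217,.03))"
```

```text
tray (array([378., 248.]), array([138., 185.]), 35.0)
av [  0.393    0.2165   0.1423 124.7895] [0.0015 0.0013 0.0008 0.1365] 0.05877887863066379
(0.398, 0.217, 0.03) [-0.06  0.11  2.81]
```

>>> drive_tool(
  moves=[-0.05, 0.08, 1, 0, 40, -0.05, 0.08, 2, 0, 40, -0.05, 0.08, 2.6, 0, 40, -0.05, 0.08, 2.8, 0, 40, -0.05, 0.08, 2.85, 0, 40],
)

```text
time_s: 24.3
tool_pos: [0.4003, 0.2146, 0.0302]
tool_rot: [180.0, 0.0, 124.4]
force: [-0.9, -0.3, -0.4]
grip_width: 0.0591
grasp_force: 25.0
```

>>> drive_tool(
  moves=[0, 0, 0, 0, 70, 0, 0, 0, 0, 72, 0, 0, -0.6, 0, 72, 0, 0, -2, 0, 72, 0, 0, -3.5, 0, 78],
)

```text
time_s: 24.92
tool_pos: [0.3989, 0.2154, 0.1704]
tool_rot: [-179.9, -0.2, 124.6]
force: [0.6, -2.6, 0.9]
grip_width: 0.0754
grasp_force: 0.0
```

```bash
python3 -c "
from h import *
discs('top');go((.55,-.3675,.2,124.5),(.438,-.3425,.2,124.5))"
```

```text
disc px [266. 215.] ztop 0.061 circ [574.3  36.3] 29.6
disc px [406. 223.] ztop 0.028 circ [ 550.3 -367.7] 30.1
disc px [398. 262.] ztop 0.027 circ [ 438.4 -342.6] 29.5
disc px [207. 276.] ztop 0.031 circ [398.8 214.2] 29.1
disc px [384. 291.] ztop 0.028 circ [ 359.4 -301.1] 29.1
24.98 [0.4035 0.2187 0.1786] yaw [179.4   1.  124.7] j7 12.0
(0.55, -0.3675, 0.2, 124.5) [-14.14  -5.34  -0.34] 0.02
(0.438, -0.3425, 0.2, 124.5) [-12.03  -7.28  -0.4 ] 0.02
```

>>> drive_tool(
  moves=[-1.2, -0.4, -0.3, 0, 80, -2.5, -0.85, -0.3, 0, 80, -3.8, -1.3, -0.3, 0, 80, -5.1, -1.75, -0.3, 0, 80, -6.3, -2.2, -0.3, 0, 80],
)

```text
time_s: 25.6
tool_pos: [0.4702, -0.0445, 0.1822]
tool_rot: [180.0, 0.1, 124.5]
force: [0.8, 0.7, -0.1]
grip_width: 0.08
grasp_force: 0.0
```

>>> drive_tool(
  moves=[-0.7, -1.2, 0, 0, 80, -1.45, -2.4, 0, 0, 80, -2.2, -3.6, 0.3, 0, 80, -3, -4.8, 1.2, 0, 80, -3.8, -5.96, 2, 0, 80],
)

```text
time_s: 26.22
tool_pos: [0.3612, -0.2986, 0.1056]
tool_rot: [-180.0, 0.2, 124.5]
force: [0.9, -0.5, 0.1]
grip_width: 0.08
grasp_force: 0.0
```

>>> drive_tool(
  moves=[0, 0, 0, 0, 80, 0, 0, 0, 0, 80],
)

```text
time_s: 26.48
tool_pos: [0.3622, -0.296, 0.1059]
tool_rot: [180.0, 0.0, 124.5]
force: [0.5, 0.1, -0.1]
grip_width: 0.08
grasp_force: 0.0
```

```bash
python3 -c "
from h import *
step(av(3),(.3595,-.301,.016))"
```

```text
av [ 3.628000e-01 -2.957000e-01  1.064000e-01  1.246006e+02] [0.0001 0.     0.0001 0.0246] 0.08007572667658078
(0.3595, -0.301, 0.016) [-0.06 -0.14  2.26]
```

>>> drive_tool(
  moves=[-0.06, -0.12, 0.8, 0, 80, -0.06, -0.12, 1.7, 0, 80, -0.06, -0.12, 2.24, 0, 80, -0.06, -0.12, 2.24, 0, 40, -0.06, -0.12, 2.24, 0, 40],
)

```text
time_s: 27.25
tool_pos: [0.36, -0.3013, 0.017]
tool_rot: [180.0, 0.1, 124.5]
force: [0.1, 0.3, 0.7]
grip_width: 0.067
grasp_force: 0.0
```

>>> drive_tool(
  moves=[0, 0, 0, 0, 40, 0, 0, 0, 0, 40, 0, 0, 0, 0, 40],
)

```text
time_s: 27.62
tool_pos: [0.36, -0.3018, 0.0171]
tool_rot: [180.0, 0.1, 124.5]
force: [-0.2, 0.9, 6.5]
grip_width: 0.0592
grasp_force: 25.0
```

>>> drive_tool(
  moves=[0, 0, -0.3, 0, 40, 0, 0, -1.3, 0, 40, 0, 0, -2.6, 0, 40, 0.7, 1.2, -3.8, 0, 40, 1.5, 2.4, -4, 0, 40],
)

```text
time_s: 28.25
tool_pos: [0.4037, -0.2026, 0.178]
tool_rot: [179.9, 0.3, 124.3]
force: [1.7, 0.7, -0.9]
grip_width: 0.0592
grasp_force: 25.0
```

```bash
python3 -c "
from h import *
go((.47,-.04,.18,124.5),(.358,.275,.18,124.5))"
```

```text
28.25 [ 0.4037 -0.2026  0.178 ] yaw [179.9   0.3 124.3] j7 61.0
(0.47, -0.04, 0.18, 124.5) [ 2.43  3.66 -0.06] -0.02
(0.358, 0.275, 0.18, 124.5) [10.51  5.78 -0.1 ] -0.02
```

>>> drive_tool(
  moves=[0.7, 1.1, 0, 0, 40, 1.4, 2.2, 0, 0, 40, 2.1, 3.3, 0, 0, 40, 3, 3.8, 0, 0, 40, 4.3, 4.15, 0, 0, 40],
)

```text
time_s: 28.88
tool_pos: [0.4418, 0.0353, 0.175]
tool_rot: [179.9, -0.0, 124.5]
force: [0.4, 0.6, -0.3]
grip_width: 0.0588
grasp_force: 25.0
```

>>> drive_tool(
  moves=[1.3, 0.35, 0, 0, 40, 2.6, 0.7, 0, 0, 40, 3.9, 1, 0, 0, 40, 5.1, 1.3, 0.4, 0, 40, 6.2, 1.63, 1, 0, 40],
)

```text
time_s: 29.5
tool_pos: [0.3577, 0.2683, 0.1384]
tool_rot: [180.0, 0.8, 124.3]
force: [0.5, -1.7, -0.9]
grip_width: 0.0587
grasp_force: 25.0
```

>>> drive_tool(
  moves=[0, 0, 0, 0, 40, 0, 0, 0, 0, 40],
)

```text
time_s: 29.75
tool_pos: [0.3568, 0.2678, 0.1375]
tool_rot: [-179.8, 0.1, 124.5]
force: [-0.0, -0.3, -0.7]
grip_width: 0.0585
grasp_force: 25.0
```

```bash
python3 -c "
from h import *
step(av(3),(.358,.276,.03))"
```

```text
av [  0.3578   0.267    0.1378 124.3107] [0.0002 0.0002 0.0001 0.0338] 0.05940025316782447
(0.358, 0.276, 0.03) [0.18 0.13 2.7 ]
```

>>> drive_tool(
  moves=[0.18, 0.12, 1, 0, 40, 0.18, 0.12, 2, 0, 40, 0.18, 0.12, 2.5, 0, 40, 0.18, 0.12, 2.7, 0, 40, 0.18, 0.12, 2.7, 0, 40],
)

```text
time_s: 30.52
tool_pos: [0.3574, 0.2759, 0.0299]
tool_rot: [-179.9, 0.2, 124.3]
force: [0.9, -0.0, -0.0]
grip_width: 0.0592
grasp_force: 25.0
```

>>> drive_tool(
  moves=[0, 0, 0, 0, 70, 0, 0, 0, 0, 72, 0, 0, -0.6, 0, 72, 0, 0, -2, 0, 72, 0, 0, -3.5, 0, 78],
)

```text
time_s: 31.15
tool_pos: [0.3566, 0.2764, 0.1667]
tool_rot: [-179.7, -0.1, 124.4]
force: [1.1, -4.2, 1.2]
grip_width: 0.075
grasp_force: 0.0
```

```bash
python3 -c "
from h import *
discs('top');go((.46,.02,.2,124.5),(.438,-.3427,.2,124.5))"
```

```text
disc px [266. 215.] ztop 0.062 circ [574.5  36.3] 29.6
disc px [406. 223.] ztop 0.027 circ [ 550.7 -368. ] 30.0
disc px [398. 262.] ztop 0.028 circ [ 438.4 -342.7] 29.6
disc px [203. 278.] ztop 0.031 circ [398.5 214.6] 29.7
disc px [184. 292.] ztop 0.032 circ [356.5 275.2] 29.3
31.2 [0.3605 0.2801 0.1744] yaw [179.5   1.  124.6] j7 2.0
(0.46, 0.02, 0.2, 124.5) [-6.78 -1.64 -0.53] 0.01
(0.438, -0.3427, 0.2, 124.5) [-13.93  -7.24  -0.45] 0.01
```

>>> drive_tool(
  moves=[-1.35, -0.33, -0.3, 0, 80, -2.7, -0.66, -0.3, 0, 80, -4.05, -1, -0.3, 0, 80, -5.4, -1.3, -0.3, 0, 80, -6.7, -1.7, -0.3, 0, 80],
)

```text
time_s: 31.82
tool_pos: [0.4531, 0.0148, 0.1792]
tool_rot: [-179.8, 0.2, 124.4]
force: [0.6, -0.7, 0.5]
grip_width: 0.0802
grasp_force: 0.0
```

>>> drive_tool(
  moves=[-1.15, -0.9, 0, 0, 80, -2.3, -1.8, 0, 0, 80, -3.4, -2.7, 0, 0, 80, -4.6, -3.6, 0.2, 0, 80, -5.7, -4.5, 0.5, 0, 80],
)

```text
time_s: 32.45
tool_pos: [0.4324, -0.276, 0.1607]
tool_rot: [-179.8, 0.3, 124.3]
force: [0.6, 0.1, 0.1]
grip_width: 0.0797
grasp_force: 0.0
```

>>> drive_tool(
  moves=[-0.8, -0.6, 0.5, 0, 80, -1.4, -1.1, 1.3, 0, 80, -1.4, -1.1, 1.5, 0, 80, -1.4, -1.1, 1.5, 0, 80],
)

```text
time_s: 32.95
tool_pos: [0.4275, -0.3437, 0.1001]
tool_rot: [-179.8, 0.1, 124.4]
force: [-0.3, -0.2, 1.0]
grip_width: 0.08
grasp_force: 0.0
```

```bash
python3 -c "
from h import *
step(av(3),(.4383,-.3425,.016))"
```

```text
av [ 4.283000e-01 -3.439000e-01  1.013000e-01  1.244492e+02] [0.0002 0.0002 0.0003 0.0094] 0.0800089815459149
(0.4383, -0.3425, 0.016) [-0.11  0.22  2.13]
```

>>> drive_tool(
  moves=[-0.11, 0.22, 0.5, 0, 80, -0.11, 0.22, 1.6, 0, 80, -0.11, 0.22, 2.12, 0, 80, -0.11, 0.22, 2.12, 0, 40, -0.11, 0.22, 2.12, 0, 40],
)

```text
time_s: 33.72
tool_pos: [0.4381, -0.3442, 0.0171]
tool_rot: [-179.8, 0.3, 124.4]
force: [0.3, 0.1, 0.3]
grip_width: 0.0672
grasp_force: 0.0
```

>>> drive_tool(
  moves=[0, 0, 0, 0, 40, 0, 0, 0, 0, 40, 0, 0, 0, 0, 40],
)

```text
time_s: 34.1
tool_pos: [0.4381, -0.3445, 0.0171]
tool_rot: [-179.8, 0.3, 124.3]
force: [-0.7, 1.1, 7.7]
grip_width: 0.0591
grasp_force: 25.0
```

>>> drive_tool(
  moves=[0, 0, -0.3, 0, 40, 0, 0, -1.3, 0, 40, 0.5, 0.4, -2.6, 0, 40, 1.4, 1.1, -3.8, 0, 40, 2.5, 2, -4.1, 0, 40],
)

```text
time_s: 34.72
tool_pos: [0.4482, -0.216, 0.1825]
tool_rot: [-179.9, 0.5, 124.2]
force: [1.2, -0.2, -0.2]
grip_width: 0.0591
grasp_force: 25.0
```

```bash
python3 -c "
from h import *
go((.46,.02,.19,124.5),(.398,.217,.19,124.5))"
```

```text
34.73 [ 0.4482 -0.216   0.1825] yaw [-179.9    0.5  124.2] j7 55.0
(0.46, 0.02, 0.19, 124.5) [ 4.71  3.56 -0.23] -0.03
(0.398, 0.217, 0.19, 124.5) [ 9.66  5.04 -0.28] -0.03
```

>>> drive_tool(
  moves=[0.9, 0.7, -0.1, 0, 40, 2, 1.5, -0.1, 0, 40, 3.1, 2.35, -0.1, 0, 40, 4.2, 3.15, -0.1, 0, 40, 5.4, 3.75, -0.1, 0, 40],
)

```text
time_s: 35.35
tool_pos: [0.4487, 0.0494, 0.1822]
tool_rot: [-179.8, 0.2, 124.4]
force: [-0.1, 0.9, -0.4]
grip_width: 0.0591
grasp_force: 25.0
```

>>> drive_tool(
  moves=[1.3, 0.4, 0, 0, 40, 2.5, 0.75, 0, 0, 40, 3.5, 1.05, 0.2, 0, 40, 4.2, 1.27, 1, 0, 40, 4.2, 1.27, 1.5, 0, 40],
)

```text
time_s: 35.98
tool_pos: [0.3944, 0.2168, 0.1206]
tool_rot: [-179.8, 0.2, 124.6]
force: [-0.4, -0.2, 0.3]
grip_width: 0.0591
grasp_force: 25.0
```

>>> drive_tool(
  moves=[0, 0, 0, 0, 40, 0, 0, 0, 0, 40],
)

```text
time_s: 36.22
tool_pos: [0.3964, 0.2144, 0.1218]
tool_rot: [-179.8, 0.2, 124.3]
force: [-0.4, 0.0, -0.9]
grip_width: 0.0588
grasp_force: 25.0
```

```bash
python3 -c "
from h import *
step(av(3),(.3985,.215,.050))"
```

```text
av [3.968000e-01 2.144000e-01 1.219000e-01 1.242707e+02] [0.     0.     0.     0.0023] 0.05910938876985097
(0.3985, 0.215, 0.05) [-0.01  0.04  1.8 ]
```

>>> drive_tool(
  moves=[0, 0.05, 0.6, 0, 40, 0, 0.05, 1.3, 0, 40, 0, 0.05, 1.65, 0, 40, 0, 0.05, 1.78, 0, 40, 0, 0.05, 1.8, 0, 40],
)

```text
time_s: 37.0
tool_pos: [0.3978, 0.2155, 0.0494]
tool_rot: [-179.8, 0.1, 124.3]
force: [0.0, -1.0, 0.0]
grip_width: 0.0593
grasp_force: 25.0
```

>>> drive_tool(
  moves=[0, 0, 0, 0, 70, 0, 0, 0, 0, 72, 0, 0, -0.5, 0, 72, 0, 0, -1.6, 0, 72, 0, 0, -3.1, 0, 78],
)

```text
time_s: 37.62
tool_pos: [0.3968, 0.2158, 0.1736]
tool_rot: [-179.6, -0.0, 124.4]
force: [2.3, -2.4, 0.6]
grip_width: 0.0752
grasp_force: 0.0
```

```bash
python3 -c "
from h import *
discs('top');go((.47,.02,.2,124.5),(.5505,-.3677,.2,124.5))"
```

```text
disc px [266. 215.] ztop 0.061 circ [574.5  36. ] 29.4
disc px [406. 223.] ztop 0.027 circ [ 550.2 -368. ] 29.9
disc px [207. 276.] ztop 0.055 circ [397.6 212.6] 28.9
37.67 [0.4012 0.2191 0.1816] yaw [179.7   0.7 124.5] j7 10.0
(0.47, 0.02, 0.2, 124.5) [-5.08 -1.4  -0.41] 0.0
(0.5505, -0.3677, 0.2, 124.5) [-14.21  -5.24  -0.32] 0.0
```

>>> drive_tool(
  moves=[-1, -0.3, -0.4, 0, 80, -2, -0.57, -0.6, 0, 80, -3, -0.85, -0.6, 0, 80, -4, -1.1, -0.6, 0, 80, -5.1, -1.45, -0.6, 0, 80],
)

```text
time_s: 38.3
tool_pos: [0.4656, 0.014, 0.1983]
tool_rot: [-179.8, 0.2, 124.4]
force: [0.5, 0.0, 1.0]
grip_width: 0.0797
grasp_force: 0.0
```

>>> drive_tool(
  moves=[-1.4, -0.57, 0, 0, 80, -2.8, -1.15, 0, 0, 80, -4.2, -1.7, 0, 0, 80, -5.6, -2.3, 0, 0, 80, -7, -2.9, 0.3, 0, 80],
)

```text
time_s: 38.92
tool_pos: [0.5281, -0.2843, 0.1882]
tool_rot: [-179.8, 0.3, 124.3]
force: [0.8, 1.4, -0.4]
grip_width: 0.08
grasp_force: 0.0
```

>>> drive_tool(
  moves=[-1, -0.45, 0.8, 0, 80, -2, -0.85, 2, 0, 80, -2, -0.85, 2.3, 0, 80, -2, -0.85, 2.3, 0, 80],
)

```text
time_s: 39.42
tool_pos: [0.5435, -0.3662, 0.0942]
tool_rot: [-179.8, -0.0, 124.4]
force: [-0.2, -0.1, 1.1]
grip_width: 0.0799
grasp_force: 0.0
```

```bash
python3 -c "
from h import *
step(av(3),(.5505,-.3675,.016))"
```

```text
av [ 5.451000e-01 -3.660000e-01  9.680000e-02  1.244483e+02] [0.0003 0.0001 0.0006 0.0163] 0.07985644271932525
(0.5505, -0.3675, 0.016) [-0.11  0.09  2.02]
```

>>> drive_tool(
  moves=[-0.11, 0.11, 0.6, 0, 80, -0.11, 0.11, 1.5, 0, 80, -0.11, 0.11, 1.99, 0, 80, -0.11, 0.11, 1.99, 0, 40, -0.11, 0.11, 1.99, 0, 40],
)

```text
time_s: 40.2
tool_pos: [0.5507, -0.3691, 0.0167]
tool_rot: [-179.8, 0.2, 124.4]
force: [0.9, 0.1, 0.5]
grip_width: 0.0671
grasp_force: 0.0
```

>>> drive_tool(
  moves=[0, 0, 0, 0, 40, 0, 0, 0, 0, 40, 0, 0, 0, 0, 40],
)

```text
time_s: 40.58
tool_pos: [0.5509, -0.3694, 0.0171]
tool_rot: [-179.8, 0.3, 124.3]
force: [0.3, 0.4, 5.3]
grip_width: 0.059
grasp_force: 25.0
```

>>> drive_tool(
  moves=[0, 0, -0.3, 0, 40, 0, 0, -1.3, 0, 40, 0.8, 0.35, -2.6, 0, 40, 1.9, 0.8, -3.8, 0, 40, 3.2, 1.3, -4.5, 0, 40],
)

```text
time_s: 41.2
tool_pos: [0.5221, -0.2368, 0.1953]
tool_rot: [-179.8, 0.3, 124.2]
force: [0.4, 0.6, -0.4]
grip_width: 0.0587
grasp_force: 25.0
```

```bash
python3 -c "
from h import *
go((.46,.02,.195,124.5),(.358,.274,.19,124.5))"
```

```text
41.2 [ 0.5221 -0.2368  0.1953] yaw [-179.8    0.3  124.2] j7 47.0
(0.46, 0.02, 0.195, 124.5) [ 6.18  2.33 -0.03] -0.03
(0.358, 0.274, 0.19, 124.5) [12.87  3.8   0.06] -0.03
```

>>> drive_tool(
  moves=[1.1, 0.4, -0.2, 0, 40, 2.4, 0.9, -0.2, 0, 40, 3.7, 1.4, -0.2, 0, 40, 5, 1.9, -0.2, 0, 40, 6.3, 2.35, -0.2, 0, 40],
)

```text
time_s: 41.82
tool_pos: [0.4564, 0.0257, 0.1999]
tool_rot: [-179.7, 0.2, 124.4]
force: [-0.2, -0.1, -0.4]
grip_width: 0.0589
grasp_force: 25.0
```

>>> drive_tool(
  moves=[1.3, 0.3, 0, 0, 40, 2.6, 0.6, 0, 0, 40, 3.9, 0.9, 0, 0, 40, 5.2, 1.2, 0.3, 0, 40, 6.4, 1.45, 0.9, 0, 40],
)

```text
time_s: 42.45
tool_pos: [0.3605, 0.2692, 0.1631]
tool_rot: [-179.8, 0.4, 124.3]
force: [1.1, -0.7, -2.2]
grip_width: 0.0591
grasp_force: 25.0
```

>>> drive_tool(
  moves=[0, 0, 0.6, 0, 40, 0, 0, 0.8, 0, 40, 0, 0, 0.8, 0, 40],
)

```text
time_s: 42.82
tool_pos: [0.3603, 0.2673, 0.1308]
tool_rot: [-179.7, 0.1, 124.3]
force: [-0.4, 0.4, -0.7]
grip_width: 0.0591
grasp_force: 25.0
```

```bash
python3 -c "
from h import *
step(av(3),(.357,.275,.050))"
```

```text
av [  0.3612   0.2675   0.1316 124.2849] [0.0002 0.     0.0002 0.0109] 0.05855260610170893
(0.357, 0.275, 0.05) [0.21 0.02 2.04]
```

>>> drive_tool(
  moves=[0.2, 0.02, 0.7, 0, 40, 0.2, 0.02, 1.5, 0, 40, 0.2, 0.02, 1.9, 0, 40, 0.2, 0.02, 2.02, 0, 40, 0.2, 0.02, 2.03, 0, 40],
)

```text
time_s: 43.6
tool_pos: [0.3574, 0.2744, 0.0505]
tool_rot: [-179.8, 0.2, 124.3]
force: [0.4, 0.6, -0.4]
grip_width: 0.0588
grasp_force: 25.0
```

>>> drive_tool(
  moves=[0, 0, 0, 0, 70, 0, 0, 0, 0, 72, 0, 0, -0.5, 0, 72, 0, 0, -1.6, 0, 72, 0, 0, -3.1, 0, 70],
)

```text
time_s: 44.22
tool_pos: [0.3562, 0.2745, 0.1733]
tool_rot: [-179.6, -0.1, 124.4]
force: [1.7, -2.1, 1.9]
grip_width: 0.0703
grasp_force: 0.0
```

>>> drive_tool(
  moves=[-0.5, 0, -1.2, 0, 70, -1.5, 0, -1.5, 0, 70, -2.5, 0, -1.5, 0, 70],
)

```text
time_s: 44.6
tool_pos: [0.4153, 0.1918, 0.2351]
tool_rot: [-179.9, 0.4, 124.3]
force: [0.4, 0.3, 0.1]
grip_width: 0.07
grasp_force: 0.0
```

```bash
python3 -c "
from h import *
o,p,d,h,P=discs('top');q=P.reshape(-1,3);k=np.hypot(q[:,0]-.562,q[:,1]-.389)<.12;q=q[k]
t=q[(q[:,2]>.06)&(q[:,2]<.1)];print('can',rect(t[:,:2]),np.median(t[:,2]));t=q[(q[:,2]>.115)&(q[:,2]<.135)];print('bar',rect(t[:,:2]),np.median(t[:,2]))
cv2.imwrite('pics/t4.png',p[:,:,::-1]);go((.562,.3885,.2,124.5))"
```

```text
disc px [266. 215.] ztop 0.062 circ [574.4  36.3] 29.6
disc px [209. 274.] ztop 0.052 circ [409.5 196.6] 17.7
can (array([561., 389.]), array([97., 94.]), 89.6) 0.07974714615673184
bar (array([561., 390.]), array([16., 81.]), 35.0) 0.1288827318109027
44.65 [0.4178 0.1857 0.2341] yaw [-179.9    0.4  123.9] j7 15.0
(0.562, 0.3885, 0.2, 124.5) [2.2  5.82 0.82] -0.06
```

View pics/t4.png

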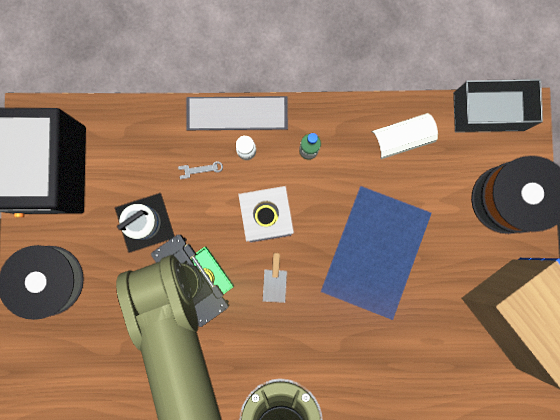

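Mat is empty, the canister stands on the pad at (138,221), bar unchanged. Go to pick it up.

>>> drive_tool(
  moves=[0.5, 1.3, 0, 0, 60, 1, 2.7, 0, 0, 60, 1.6, 4.1, 0, 0, 60, 2.1, 5.4, 0.2, 0, 60, 2.3, 5.75, 0.8, 0, 60],
)

```text
time_s: 45.28
tool_pos: [0.5525, 0.4018, 0.1996]
tool_rot: [-179.8, -0.0, 124.4]
force: [-1.0, 0.6, 0.0]
grip_width: 0.0602
grasp_force: 0.0
```

>>> drive_tool(
  moves=[0, 0, 0, 0, 60, 0, 0, 0, 0, 60],
)

```text
time_s: 45.52
tool_pos: [0.5514, 0.3975, 0.2004]
tool_rot: [-179.7, 0.1, 124.3]
force: [-0.1, -0.3, 0.2]
grip_width: 0.0601
grasp_force: 0.0
```

```bash
python3 -c "
from h import *
o,p,d,h=look('wrist');P=cloud('wrist',d,o);q=P.reshape(-1,3);q=q[(q[:,2]>.11)&(q[:,2]<.145)&(np.hypot(q[:,0]-.562,q[:,1]-.389)<.06)];print(len(q),rect(q[:,:2]),np.nanmax(q[:,2]))
step(av(3),(.562,.389,.1035))
discs('top')"
```

```text
1655 (array([561., 391.]), array([14., 77.]), 34.2) 0.1301591483174669
av [  0.5521   0.3968   0.2014 124.2265] [0.0001 0.0001 0.     0.0083] 0.0604268439809158
(0.562, 0.389, 0.1035) [-0.3   0.09  2.45]
disc px [266. 215.] ztop 0.062 circ [573.9  36. ] 29.6
disc px [206. 274.] ztop 0.055 circ [399.  212.5] 28.6
```

>>> drive_tool(
  moves=[-0.2, 0.1, 0.6, 0, 60, -0.28, 0.12, 1.4, 0, 60, -0.28, 0.12, 2.2, 0, 60, -0.28, 0.12, 2.43, 0, 40, -0.28, 0.12, 2.43, 0, 0],
  squeeze=40,
)

```text
time_s: 46.4
tool_pos: [0.5616, 0.3902, 0.1017]
tool_rot: [-179.7, 0.1, 124.3]
force: [-0.5, -0.4, 0.2]
grip_width: 0.0469
grasp_force: 0.0
```

>>> drive_tool(
  moves=[0, 0, 0, 0, 0, 0, 0, 0, 0, 0, 0, 0, 0, 0, 0, 0, 0, 0, 0, 0, 0, 0, 0, 0, 0],
)

```text
time_s: 47.02
tool_pos: [0.5619, 0.3911, 0.1032]
tool_rot: [-179.8, 0.2, 124.3]
force: [0.2, 0.4, 3.0]
grip_width: 0.0135
grasp_force: 40.0
```

```bash
python3 -c "
from h import *
m=av(3);print(env.get_obs()['grasp_force'])"
```

```text
av [5.619000e-01 3.912000e-01 1.032000e-01 1.243148e+02] [0.     0.     0.     0.0007] 0.01350851997627884
40.00049829483032
```

>>> drive_tool(
  moves=[0, 0, -0.3, 0, 0, 0, 0, -1.2, 0, 0, 0, 0, -2.5, 0, 0, 0, 0, -3.8, 0, 0, 0, 0, -5.1, 0, 0],
)

```text
time_s: 47.8
tool_pos: [0.5617, 0.3913, 0.3077]
tool_rot: [-179.7, 0.2, 124.3]
force: [0.4, -0.7, -2.9]
grip_width: 0.0136
grasp_force: 40.0
```

>>> drive_tool(
  moves=[-0.5, -0.3, -0.1, 0, 0, -1.5, -0.97, -0.2, 0, 0, -2.6, -1.7, -0.2, 0, 0, -3.7, -2.4, -0.2, 0, 0, -4.8, -3.1, -0.2, 0, 0],
)

```text
time_s: 48.42
tool_pos: [0.5673, 0.1615, 0.3151]
tool_rot: [-179.7, 0.1, 124.3]
force: [0.4, -1.2, -2.6]
grip_width: 0.014
grasp_force: 40.0
```

>>> drive_tool(
  moves=[-0.9, -0.6, 0, 0, 0, -1.7, -1.1, 0, 0, 0, -2.3, -1.5, 0, 0, 0, -2.7, -1.74, 0, 0, 0, -2.7, -1.74, 0, 0, 0],
)

```text
time_s: 49.05
tool_pos: [0.5714, 0.0334, 0.3159]
tool_rot: [-179.7, 0.1, 124.2]
force: [0.4, 0.7, -3.2]
grip_width: 0.0136
grasp_force: 40.0
```

```bash
cat >> h.py <<'E'
def cand(zc):
    o,p,d,h=look('wrist');P=cloud('wrist',d,o);n=np.hypot(P[...,0]-.572,P[...,1]-.034)
    for a,b,s in((.146,.158,'deck'),(zc+.07,zc+.08,'rim'),(zc+.112,zc+.13,'bar')):
        t=P[(P[...,2]>a)&(P[...,2]<b)&(n<.1)];print(s,len(t),rect(t[:,:2]) if len(t) else '')
    return o
E
python3 -c "
from h import *
m=av(3);print(env.get_obs()['force']);cand(m[2]-.1);step(m,(.572,.0345,.262),(.572,.0345,.252));discs('top')"
```

```text
av [5.710000e-01 3.650000e-02 3.162000e-01 1.244037e+02] [0.0001 0.0007 0.0001 0.0709] 0.013545352600912433
[ 0.12930252  0.67604861 -3.52834018]
deck 4313 (array([572.,  34.]), array([126., 123.]), 9.4)
rim 7757 (array([563.,  49.]), array([90., 63.]), 34.5)
bar 3977 (array([568.,  36.]), array([33., 78.]), 21.8)
(0.572, 0.0345, 0.262) [-0.05 -0.01  1.35]
(0.572, 0.0345, 0.252) [-0.05 -0.01  1.6 ]
disc px [193. 286.] ztop 0.055 circ [376.2 244.9] 64.2
```

>>> drive_tool(
  moves=[-0.02, -0.02, 0.5, 0, 0, -0.02, -0.02, 1, 0, 0, -0.02, -0.02, 1.3, 0, 0, -0.02, -0.02, 1.45, 0, 0, -0.02, -0.02, 1.5, 0, 0],
)

```text
time_s: 49.92
tool_pos: [0.571, 0.0335, 0.256]
tool_rot: [-179.7, 0.1, 124.3]
force: [0.1, 0.2, -3.6]
grip_width: 0.0128
grasp_force: 40.0
```

```bash
python3 -c "
from h import *
o=cand(.155);m=av(3);print(o['force']);step(m,(.572,.0345,.251));o,p,d,h=look('top');P=cloud('top',d);q=P.reshape(-1,3)
t=q[(q[:,2]>.145)&(q[:,2]<.158)&(np.hypot(q[:,0]-.572,q[:,1]-.034)<.1)];print('deck top',rect(t[:,:2]))"
```

```text
deck 6309 (array([572.,  34.]), array([125., 125.]), 9.0)
rim 8051 (array([563.,  45.]), array([92., 64.]), 34.8)
bar 3971 (array([568.,  33.]), array([33., 77.]), 21.9)
av [5.713000e-01 3.370000e-02 2.566000e-01 1.243129e+02] [0.0001 0.     0.0001 0.0025] 0.01360860493214125
[ 0.11171794  0.19027896 -3.6094555 ]
(0.572, 0.0345, 0.251) [0.01 0.03 0.14]
deck top (array([509.,  84.]), array([14.,  3.]), 13.9)
```

>>> drive_tool(
  moves=[0.02, 0.02, 0.05, 0, 0, 0.02, 0.02, 0.1, 0, 0, 0.02, 0.02, 0.13, 0, 0],
)

```text
time_s: 50.55
tool_pos: [0.571, 0.0346, 0.2512]
tool_rot: [-179.7, 0.1, 124.3]
force: [-2.5, -0.2, 3.2]
grip_width: 0.0132
grasp_force: 40.0
```

Seated. Release and rise.

>>> drive_tool(
  moves=[0, 0, 0, 0, 40, 0, 0, 0, 0, 60, 0, 0, 0, 0, 60, 0, 0, -0.6, 0, 60, 0, 0, -2, 0, 60],
)

```text
time_s: 51.18
tool_pos: [0.5702, 0.0342, 0.33]
tool_rot: [-179.5, 0.0, 124.3]
force: [1.8, -0.8, 0.8]
grip_width: 0.0547
grasp_force: 0.0
```

>>> drive_tool(
  moves=[0, 0, -0.8, 0, 80, -1.2, -0.8, -0.8, 0, 80, -2.5, -1.7, -0.8, 0, 80, -3.8, -2.5, -0.8, 0, 80, -5, -3.3, -0.8, 0, 80],
)

```text
time_s: 51.8
tool_pos: [0.5751, -0.207, 0.3643]
tool_rot: [-179.8, 0.2, 124.2]
force: [1.0, -0.4, 0.4]
grip_width: 0.0797
grasp_force: 0.0
```

```bash
python3 -c "
from h import *
o,p,d,h,P=discs('top');q=P.reshape(-1,3);q=q[np.hypot(q[:,0]-.572,q[:,1]-.034)<.1]
for a,b,s in((.145,.16,'deck'),(.22,.235,'rim'),(.255,.29,'bar')):
    t=q[(q[:,2]>a)&(q[:,2]<b)];print(s,rect(t[:,:2]),np.median(t[:,2]))
cv2.imwrite('pics/t5.png',p[:,:,::-1]);o,p,d,h=look('side');cv2.imwrite('pics/s5.png',p[:,:,::-1])"
```

```text
disc px [193. 286.] ztop 0.055 circ [373.4 242.7] 64.4
deck (array([573.,  34.]), array([124., 124.]), 9.2) 0.15276047207347798
rim (array([571.,  34.]), array([90., 93.]), 89.5) 0.22838258233854591
bar (array([571.,  34.]), array([15., 78.]), 34.3) 0.27751248139322304
```

View pics/t5.png

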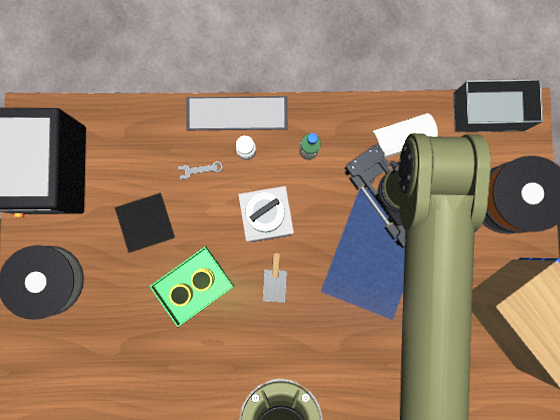

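View pics/s5.png

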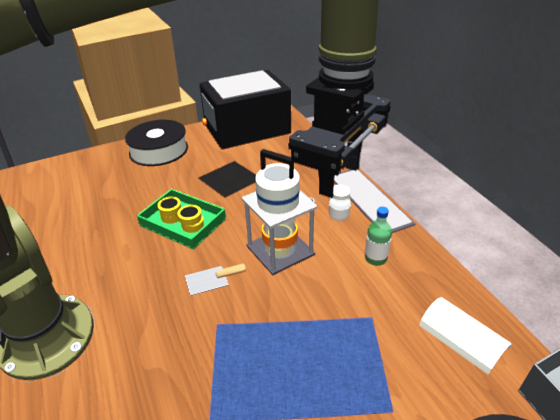

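The canister is upright on the deck at (264,212), centred to about 2 mm. The four spares are in the tray at (180,294) and (202,279), and the other things on the table have not moved.

```bash
python3 -c "
from cell import env
print(env.sign_off())"
```

```text
the job is handed in; nothing more can be done
None
```

Job handed in at about 52 s: two discs are in the tube with the top of the stack inside the orange band, four spares are in the green tray, and the canister is back upright on the deck, within about 2 mm of centre over the hole.

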